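# Wedge the rocking cheese box firm

## Task

The wooden cheese box rocks on its two bearers. Press down on its brass disc to feel it rock, then push the blue wedge along the table, thin end first, under the middle of the box's front edge, until the box sits firm and level: test by pressing straight down on the disc again, with 10 to 15 N held for a moment, and if it still gives push the wedge a little further; do not jack the box up. Only touch, press and push: lift nothing, leave the cheeses and other things where they are, and finish with the wedge in place and the hand clear.

Things in the scene. Friction and masses are not known exactly. Their poses are not given: they have to be found in the camera images.
- rack: Fixed: two level dark wooden bearers along its y, 260 mm long, and a back stop. x points the way the wedge goes in. Their tops are 30 mm above this origin, 27 to 33 mm above the table (it differs between starts). The near bearer spans x = -12 to 18 mm, the far one 78 to 108 mm. The box stands centred over the origin and rocks about the near bearer's front edge (x = -12 mm).
- box: Loose closed wooden box, 220 (x) x 240 (y) x 50 mm, 1.2 kg. Origin: centre of its underside, on the bearers; x away from the robot, z up. A cleat (x -110 to -90 mm, 220 mm long) hangs 16 mm below its front edge, 11 to 17 mm above the table at the start. Unwedged, 3 to 6 N on the disc tips it forward until the cleat meets the table (0.10 to 0.19 rad); let go, it falls back level.
- press_spot (a point): Centre of the brass disc (34 mm wide, flush) on the box's top face: x = -88 mm, y = 0, z = 50 mm in the box's frame, 22 mm in from the front edge. Press here.
- front_edge (a point): Lower front edge of the cleat, middle: x = -110 mm, y = 0, z = -16 mm in the box's frame. This edge meets the wedge's slope.
- wedge: Loose blue plastic wedge, 110 (x) x 55 (y) mm, about 0.18 kg, flat on the table before the box. Origin: centre of its underside; x points to the thin end. Height falls straight from 30 mm at the upright back face (x = -55 mm) to 6 mm at the thin end (x = 55 mm), 1 mm in 4.6 mm. Slides at 1 to 3 N; the push rises once it meets the cleat. It does not slip back when the box is pressed.
- wedge_tip (a point): Middle of the wedge's thin end, at table level (wedge x = +55 mm).
- wedge_back (a point): Middle of the wedge's upright back face, 15 mm above the table (wedge x = -55 mm). Push here.
- wheel: Ripe cheese wheel, 116 mm across, 45 mm high, about 0.6 kg, standing loose on the box's top. Origin: centre of its underside. It stays on the box; it may shift a little as the box rocks.
- cheese_a: Young golden cheese, 84 mm across, 48 mm high, loose on the table at the side of the work. Origin: centre of its underside. Leave alone.
- cheese_b: Young pale cheese, 84 mm across, 48 mm high, loose on the table at the side of the work. Origin: centre of its underside. Leave alone.
- jar: Jar, 72 mm across, 75 mm high, loose on the table at the side of the work. Origin: centre of its underside. Leave alone.
- brush: Cheese brush lying on the table to the right. Origin: under its middle. Leave alone.
- bowl: Steel bowl, 110 mm across, 50 mm high, on the table to the left. Origin: centre of its underside. Leave alone.

How it is judged:
On the way, in this order (a step that is already met when the one before it is completed fails the run):
1. pressing on the brass disc, the box is felt to rock (contact force between the fingers and box above 1 N and horizontal distance between the grasp point and press_spot below 0.04 m and angle between box's own z axis and vertical above 0.05 rad), for 0.1 s.
2. the wedge's thin end is under the middle of the box's front edge (x of wedge_tip in the frame of box above -0.095 m and y of wedge_tip in the frame of box between -0.08 and 0.08 m), for 0.1 s.
3. pressed on the brass disc with more than 7 N, the box no longer rocks (tilt under 0.016 rad) (all of step 2 and contact force between the fingers and box above 7 N and horizontal distance between the grasp point and press_spot below 0.04 m and angle between box's own z axis and vertical below 0.016 rad), for 0.2 s.
At the end, for the whole second after the job is handed in: The wedge lies flat on the table with its thin end at least 15 mm past the box's front edge and within 80 mm of its middle line; the box is at rest, level within 0.013 rad and within 20 mm of where it stood, the wheel flat on top of it; the bystanders are within 30 mm of where they stood (all of step 2 and angle between box's own z axis and vertical below 0.013 rad and height (world z) of wedge below 0.006 m and angle between each of wedge, wheel's own z axis and vertical below 0.05 rad and distance of box from where it was at the start of the episode below 0.02 m and z of wheel in the frame of box between 0.045 and 0.06 m and linear speed of each of box, wedge, wheel below 0.01 m/s and distance of each of cheese_a, cheese_b, jar, brush, bowl from where it was at the start of the episode below 0.03 m); the robot touches nothing.
It fails at once if the wedge is lifted off the table or turned over (height (world z) of wedge above 0.015 m or angle between wedge's own z axis and vertical above 0.2 rad).
It fails at once if the box is lifted or thrown about (height (world z) of box above 0.055 m or distance of box from where it was at the start of the episode above 0.05 m or angle between box's own z axis and vertical above 0.3 rad).
It fails at once if the wheel comes off the box or is lifted (z of wheel in the frame of box above 0.075 m or z of wheel in the frame of box below 0.03 m or horizontal distance between wheel and box above 0.09 m).
It fails at once if a bystander is moved (distance of any of cheese_a, cheese_b, jar, brush, bowl from where it was at the start of the episode above 0.03 m).
It also fails if it takes over 51 s, if anything falls off the work surface, if the arm or the gripper's body presses on something with over 40 N, if the wrist force passes 120 N, or if a joint passes its speed limit or range.

## Robot

A 7-joint arm with a two-finger parallel gripper is mounted at the origin on the work surface. World frame = base frame: x ahead of the robot, y to its left, z up, the work surface at z = 0. Lengths are in m, angles in rad, forces in N, time in s.
With the tool pointing down it reaches from about 0.425 to 0.875 m from the base axis. Payload 8.4 kg.
Tool frame: the origin (TCP) lies on the centre line of the jaws, within the pads' length; the fingertips stand tcp_to_tips ahead of it and the grasp point (between the pads) is the TCP (tcp_to_tips is the distance from the TCP to the fingertips, in m); z points along the fingers, y is the direction in which the jaws open and shut (so a half turn about z gives the same grasp; the last joint's range is limited). The gripper opens to 87 mm and grips with 3 to 60 N. Pads are 19 mm wide; open, the fingers measure 117 mm over their backs; the gripper's body (75 mm by 190 mm) begins 51 mm behind the grasp point.
Start: joints at [1.216, 0.333, 0.04, 1.465, -0.013, 1.343, -0.059], TCP at [0.164, -0.629, 0.242] pointing down, gripper open.
Joint ranges: [-2.58, 2.58], [-0.38, 2.09], [-1.3, 1.39], [0.25, 2.4], [-1.5, 4.64], [0.08, 2.09], [-2.65, 2.65]. Speed limits (rad/s): [2.22, 2.22, 2.79, 2.79, 3.14, 3.14, 3.14].

## Interface

Orientations are given as a unit quaternion [x, y, z, w].
In Python, from station import * gives the robot as it stands. The module is installed in compiled form; this text tells all that it offers.
- The arm moves only by the tool jog_arm, never from a script. Its arguments are lists of equal length, an entry for each row: "linear": the shift along the tool's x, y, z in m, a list of three; "yaw": the turn about the tool's z in degrees; "hand": the finger opening in m, from 0 to 0.087. In form: {"linear": [[x, y, z], ...], "yaw": [yaw, ...], "hand": [hand, ...]}. A call has exactly 8 rows; each row shifts and turns the pose as measured when the row begins, along the tool's axes as they then stand; what a row does not reach is not made up. A row lasts 1/8 s, in which the tool goes at most 62.5 mm and 10.7 degrees, less where a joint would pass 70% of its speed; a pose out of reach is approached as far as the arm can. A call with a gripper value outside its range is refused whole. The fingers move at their own pace and stop on an object; "force" is the grip in N (left out, the last holds). Time passes only in rows, so rows that do not move let the fingers close, or fill a call up. It gives the time, the measured TCP pose, the force and the opening at its end, in the units of the state.
- state(): the state, without advancing time (a new reading comes with each control period).
- get_image(name): name is "side" or "top" or "wrist"; returns the picture (384x512x3 uint8, red, green, blue); there is no depth.
- calibration(name): a dict with "camera_matrix" (3x3 intrinsics, pixels), "D" ([k1, k2, p1, p2, k3] as OpenCV has them; the pictures are not rectified), "R" (3x3) and "t" (3): a world point X has camera coordinates R X + t. Camera axes: x right, y down, z forward; pixel columns grow to the right and rows downward; lengths in m; the calibration is good to about 2 mm. A picture is of the moment at which its call begins: read the wrist's pose just before it. calibration takes no time and is no camera call; for the wrist camera it gives the pose at the moment of the call.
- close_job(): hands the job in, once; it reports no verdict.
The state is a dict: "clock": time; "joint_positions": joint angles; "dq": joint speeds; "joint_efforts": joint torques, N m; "tool_pos": TCP position; "ee_rot": TCP orientation; "wrist_force": force on the tool from outside, world axes, zero at the start; "moment": the same for the moment, N m; "width": finger opening in m.
Only numpy, scipy, OpenCV 4.12 (cv2) and the standard library are available. Lean on these libraries where they do the work, as an engineer would, in place of code of your own. Each camera call takes 0.05 s, during which the arm holds its last target.

## Working session

There is one attempt and no reset: what is moved stays moved. The work goes in short steps, Python scripts to look and compute and a tool call to move; the robot and the scene stay as the last step left them, time stands still between calls to the robot, and variables do not carry over. Pictures are saved under pics/ and viewed, and the job is handed in when it is done.

Besides the shell and the picture viewer there is one more tool, called after "Emit:" as name(argument=value, ...) on one line, values as JSON. jog_arm: Moves the arm, as the interface text tells. Its arguments: {"type":"object","properties":{"linear":{"type":"array","items":{"type":"array","items":{"type":"number"}}},"yaw":{"type":"array","items":{"type":"number"}},"hand":{"type":"array","items":{"type":"number"}},"force":{"type":"number"}},"required":["linear","yaw","hand"]}

```bash
mkdir -p pics; python3 - <<'E'
from station import *
import cv2
s=state();print(s)
for n in ["side","top","wrist"]:
    c=calibration(n);print(n,c)
    cv2.imwrite(f"pics/{n}0.png",cv2.cvtColor(get_image(n),cv2.COLOR_RGB2BGR))
E
```

```text
{'clock': 0.0, 'joint_positions': array([ 1.21578285,  0.33390115,  0.03989548,  1.46629066, -0.01341711,
        1.34331751, -0.05848553]), 'dq': array([-0.00030762, -0.00137246,  0.00107699,  0.00038444,  0.00098361,
        0.00043812,  0.00082989]), 'joint_efforts': array([ 6.88455420e-04, -6.56376314e+01,  1.33583050e+00, -4.03809106e+01,
       -5.96008636e-02,  4.48281714e-02,  1.94837380e-04]), 'tool_pos': array([ 0.16432108, -0.62841665,  0.24065638]), 'ee_rot': array([ 9.91832487e-01,  1.27544646e-01, -1.55591846e-04, -8.10367413e-04]), 'wrist_force': array([-0.20725273, -0.1952996 ,  0.39654158]), 'moment': array([ 0.05346658,  0.02053337, -0.01443495]), 'width': 0.08709071511565977}
side {'camera_matrix': array([[387.82151182,   0.        , 257.6988498 ],
       [  0.        , 387.82151182, 193.98824399],
       [  0.        ,   0.        ,   1.        ]]), 'D': array([-0.12375899,  0.        ,  0.        ,  0.        ,  0.        ]), 'R': array([[ 0.99782673, -0.06476128, -0.01215739],
       [-0.04749058, -0.57891384, -0.81400455],
       [ 0.0456779 ,  0.81281286, -0.5
[... 286 characters left out ...]
     ,  0.        ,  0.        ]), 'R': array([[ 0.01242859, -0.99991874,  0.00283736],
       [-0.99696808, -0.0126098 , -0.07678313],
       [ 0.07681267, -0.00187445, -0.99704378]]), 't': array([-0.01770919,  0.53532056,  1.48338835])}
wrist {'camera_matrix': array([[320.38075296,   0.        , 258.66003459],
       [  0.        , 320.38075296, 190.98318629],
       [  0.        ,   0.        ,   1.        ]]), 'D': array([-0.02814102,  0.        ,  0.        ,  0.        ,  0.        ]), 'R': array([[ 0.25258381, -0.96757445, -0.00104832],
       [-0.93166091, -0.2435008 ,  0.26965777],
       [-0.26116923, -0.06713451, -0.96295565]]), 't': array([-0.64921613, -0.03344888,  0.390453  ])}
```

View pics/top0.png

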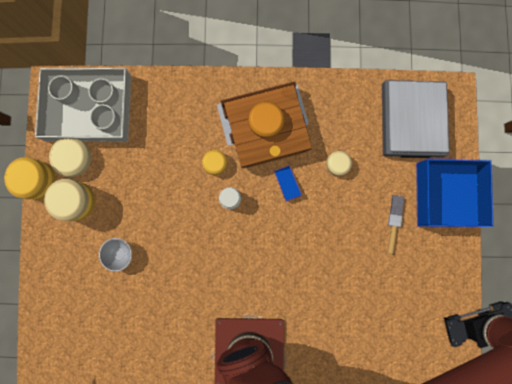

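View pics/side0.png

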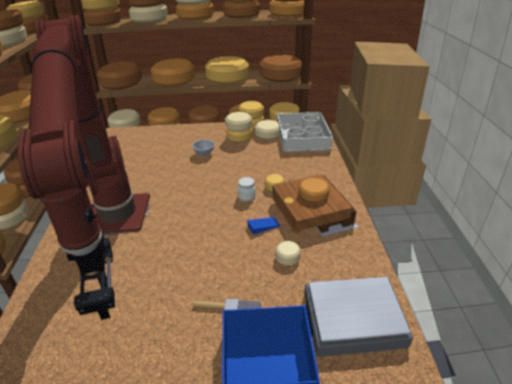

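```bash
python3 - <<'E'
import cv2
im=cv2.imread("pics/top0.png")
cv2.imwrite("pics/topz.png",cv2.resize(im[75:215,190:360],None,fx=4.5,fy=4.2,interpolation=cv2.INTER_CUBIC))
im=cv2.imread("pics/side0.png")
cv2.imwrite("pics/sidez.png",cv2.resize(im[165:275,230:370],None,fx=5,fy=5,interpolation=cv2.INTER_CUBIC))
E
```

```text
(no output)
```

View pics/topz.png

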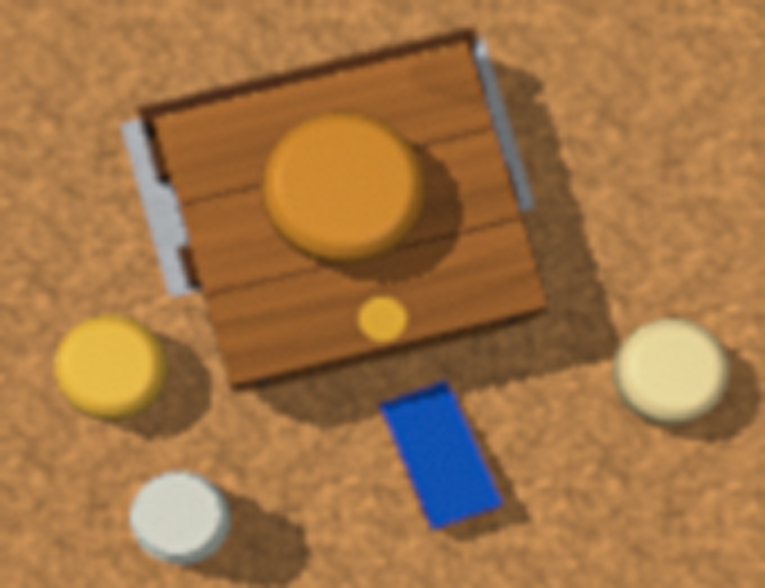

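View pics/sidez.png

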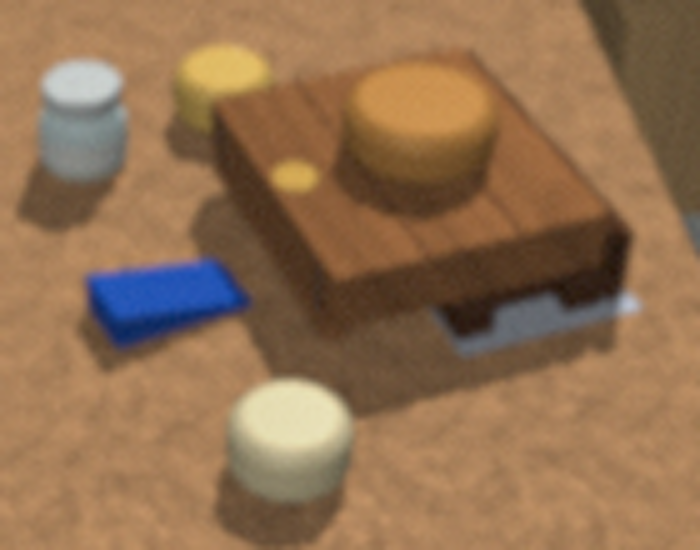

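```bash
cat > h.py <<'E'
import numpy as np, cv2
from station import *
def ray(c,u,v,z):
    p=cv2.undistortPoints(np.array([[[u,v]]],float),c["camera_matrix"],c["D"])[0,0]
    d=c["R"].T@np.array([p[0],p[1],1]); o=-c["R"].T@c["t"]
    return o+d*(z-o[2])/d[2]
def proj(c,P):
    rv=cv2.Rodrigues(c["R"])[0]
    return cv2.projectPoints(np.array(P,float).reshape(-1,3),rv,c["t"],c["camera_matrix"],c["D"])[0].reshape(-1,2)
E
python3 - <<'E'
from h import *
c=calibration("top");s=calibration("side")
def T(x,y,z): return ray(c,(x+.5)/4.5-.5+190,(y+.5)/4.2-.5+75,z)
def S(x,y,z): return ray(s,(x+.5)/5-.5+230,(y+.5)/5-.5+165,z)
np.set_printoptions(precision=4,suppress=True)
for n,a,z in [("disc",(383,319),.08),("FL",(232,383),.08),("FR",(545,305),.08),("BR",(476,42),.08),("BL",(150,120),.08),
 ("wheel",(343,187),.125),("wBL",(432,527),.03),("wBR",(500,503),.03),("wTL",(382,405),.006),("wTR",(447,383),.006),
 ("ca",(110,367),.048),("cb",(671,371),.048),("jar",(180,515),.075)]: print(n,T(*a,z))
for n,a,z in [("disc",(296,176),.08),("FL",(216,100),.08),("FR",(335,283),.08),("BR",(625,220),.08),("wBR",(123,345),.0),("wBRt",(120,318),.03),("wBL",(88,277),.03),("wTL",(215,261),.006),("wTR",(246,300),.006)]: print("S",n,S(*a,z))
E
```

```text
disc [ 0.6681 -0.0748  0.08  ]
FL [0.6167 0.0337 0.08  ]
FR [ 0.6808 -0.1922  0.08  ]
BR [ 0.8901 -0.1415  0.08  ]
BL [0.8238 0.0969 0.08  ]
wheel [ 0.7609 -0.0436  0.125 ]
wBL [ 0.5101 -0.1149  0.03  ]
wBR [ 0.5299 -0.1653  0.03  ]
wTL [ 0.6102 -0.078   0.006 ]
wTR [ 0.6289 -0.1272  0.006 ]
ca [0.6327 0.1248 0.048 ]
cb [ 0.635  -0.2899  0.048 ]
jar [0.5144 0.0697 0.075 ]
S disc [ 0.6731 -0.0725  0.08  ]
S FL [0.6237 0.0323 0.08  ]
S FR [ 0.6839 -0.1982  0.08  ]
S BR [ 0.9032 -0.1452  0.08  ]
S wBR [ 0.5382 -0.16    0.    ]
S wBRt [ 0.5363 -0.1649  0.03  ]
S wBL [ 0.5155 -0.1169  0.03  ]
S wTL [ 0.6133 -0.0761  0.006 ]
S wTR [ 0.6318 -0.1238  0.006 ]
```

```bash
python3 - <<'E'
from h import *
import station
print([n for n in dir(station) if not n.startswith('_')])
print(getattr(station,'tcp_to_tips',None))
s=state();c=calibration("wrist")
from scipy.spatial.transform import Rotation as Ro
R=Ro.from_quat(s["ee_rot"]).as_matrix();print(R)
print("cam in tool",R.T@(-c["R"].T@c["t"]-s["tool_pos"]))
print(R.T@(np.array([.667,-.0745,.17])-s["tool_pos"]))
E
```

```text
['IKError', 'calibration', 'close_job', 'get_image', 'state', 'tcp_to_tips']
0.019
[[ 9.67452680e-01  2.53051701e-01 -3.85561180e-04]
 [ 2.53051985e-01 -9.67451926e-01  1.20974904e-03]
 [-6.68828547e-05 -1.26794197e-03 -9.99999194e-01]]
cam in tool [ 0.07276404 -0.00016066 -0.14359301]
[ 0.62645217 -0.40871087  0.07133455]
```

View pics/wrist0.png

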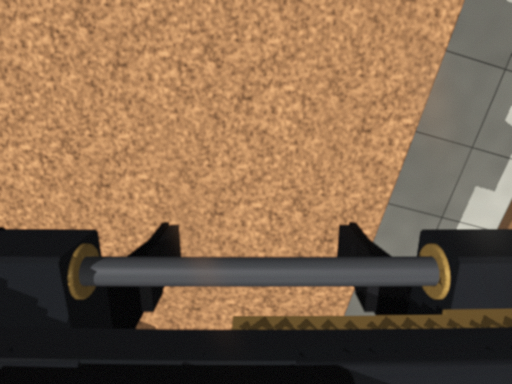

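Emit:
jog_arm(linear=[[0.047,-0.032,0],[0.047,-0.032,0],[0.047,-0.032,0],[0.047,-0.032,0],[0.047,-0.032,0],[0.047,-0.032,0],[0.047,-0.032,0],[0.047,-0.032,0]], yaw=[0,0,0,0,0,0,0,0], hand=[0,0,0,0,0,0,0,0], force=10)

```text
clock: 1.15
tool_pos: [0.4681, -0.2792, 0.2384]
ee_rot: [0.992, 0.123, -0.002, -0.001]
wrist_force: [1.1, -0.7, -0.1]
width: 0.015
```

Emit:
jog_arm(linear=[[0.036,-0.025,0],[0.036,-0.025,0],[0.036,-0.025,0.005],[0.036,-0.025,0.005],[0.036,-0.025,0.005],[0.03,-0.018,0.005],[0,0,0],[0,0,0]], yaw=[0,0,0,0,0,0,0,0], hand=[0,0,0,0,0,0,0,0])

```text
clock: 2.15
tool_pos: [0.6422, -0.0774, 0.2153]
ee_rot: [0.992, 0.126, -0.003, -0.002]
wrist_force: [0.1, -0.0, 0.5]
width: 0.0006
```

```bash
python3 - <<'E'
from h import *
s=state();c=calibration("wrist");print(s["tool_pos"],s["ee_rot"],s["wrist_force"])
np.savez("w1.npz",R=c["R"],t=c["t"])
cv2.imwrite("pics/w1.png",cv2.cvtColor(get_image("wrist"),cv2.COLOR_RGB2BGR))
E
```

```text
[ 0.64219764 -0.07744878  0.21534052] [ 0.99204681  0.1258218  -0.00276324 -0.0020879 ] [ 0.09183807 -0.02003948  0.46024794]
```

View pics/w1.png

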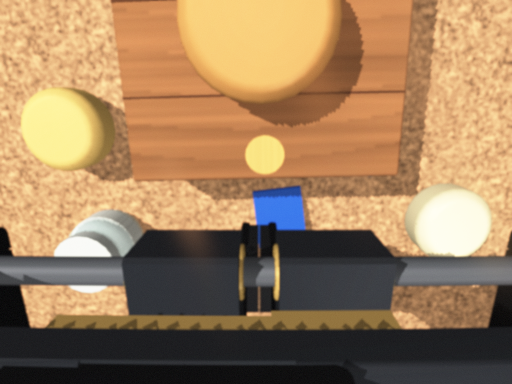

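```bash
python3 - <<'E'
from h import *
np.set_printoptions(precision=4,suppress=True)
c=dict(calibration("wrist"));
for n,p,z in [("disc",(265,155),.08),("FL",(133,180),.08),("FR",(397,175),.08),("tipL",(253,190),.006),("tipR",(301,186),.006)]: print(n,ray(c,*p,z))
from scipy.spatial.transform import Rotation as Ro
s=state();R=Ro.from_quat(s["ee_rot"]).as_matrix();print(R)
print(R.T@(np.array([.6665,-.076,.112])-s["tool_pos"]))
E
```

```text
disc [ 0.6693 -0.0752  0.08  ]
FL [0.6178 0.0341 0.08  ]
FR [ 0.6815 -0.1941  0.08  ]
tipL [ 0.6151 -0.0764  0.006 ]
tipR [ 0.6334 -0.1282  0.006 ]
[[ 0.9683  0.2496 -0.006 ]
 [ 0.2497 -0.9683  0.0037]
 [-0.0049 -0.0051 -1.    ]]
[0.0244 0.0053 0.1032]
```

Emit:
jog_arm(linear=[[0.012,0.003,0.02],[0.012,0.002,0.02],[0,0,0.02],[0,0,0.02],[0,0,0.015],[0,0,0.006],[0,0,0],[0,0,0]], yaw=[0,0,0,0,0,0,0,0], hand=[0,0,0,0,0,0,0,0])

```text
clock: 3.2
tool_pos: [0.6674, -0.0801, 0.1045]
ee_rot: [0.992, 0.123, -0.004, -0.002]
wrist_force: [-0.0, 0.1, 0.4]
width: 0.0007
```

Emit:
jog_arm(linear=[[0,-0.003,0.003],[0,0,0.003],[0,0,0.003],[0,0,0.003],[0,0,0.003],[0,0,0.002],[0,0,0.001],[0,0,0.001]], yaw=[0,0,0,0,0,0,0,0], hand=[0,0,0,0,0,0,0,0])

```text
clock: 4.2
tool_pos: [0.6625, -0.0785, 0.0887]
ee_rot: [0.992, 0.122, -0.008, -0.0]
wrist_force: [-3.4, -0.6, 4.3]
width: 0.0007
```

```bash
python3 - <<'E'
from h import *
s=state();print(s["tool_pos"],s["wrist_force"])
im=cv2.cvtColor(get_image("side"),cv2.COLOR_RGB2BGR)
cv2.imwrite("pics/s1.png",cv2.resize(im[165:275,230:370],None,fx=5,fy=5,interpolation=cv2.INTER_CUBIC))
E
```

```text
[ 0.66251254 -0.07854338  0.08865973] [-3.41779887 -0.59766847  4.30757629]
```

View pics/s1.png

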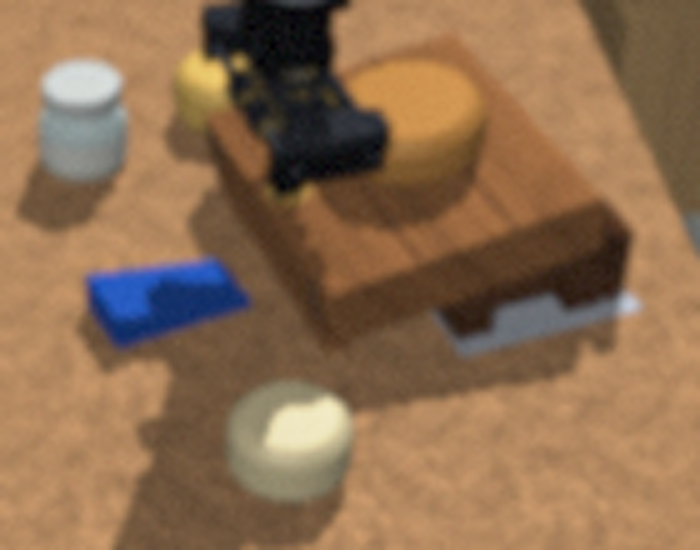

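Emit:
jog_arm(linear=[[0,0,0.001],[0,0,-0.002],[0,0,-0.003],[0,0,-0.003],[0,0,-0.003],[0,0,-0.003],[0,0,-0.003],[0,0,-0.008]], yaw=[0,0,0,0,0,0,0,0], hand=[0,0,0,0,0,0,0,0])

```text
clock: 5.25
tool_pos: [0.6633, -0.0784, 0.1142]
ee_rot: [0.992, 0.123, -0.007, -0.0]
wrist_force: [0.1, 0.5, -0.5]
width: 0.0005
```

Emit:
jog_arm(linear=[[-0.03,0.004,-0.005],[-0.045,0.007,0],[-0.045,0.007,0],[-0.04,0.007,0],[-0.02,0.004,0],[-0.005,0,0],[0,0,0],[0,0,0]], yaw=[0,0,0,0,-2,-2,0,0], hand=[0.015,0.015,0.015,0.015,0.015,0.015,0.015,0.015])

```text
clock: 6.25
tool_pos: [0.4869, -0.1538, 0.1254]
ee_rot: [0.988, 0.157, -0.006, 0.0]
wrist_force: [0.5, 0.1, -0.4]
width: 0.0148
```

```bash
python3 - <<'E'
from h import *
s=state();print(s["tool_pos"],s["ee_rot"])
cv2.imwrite("pics/w2.png",cv2.cvtColor(get_image("wrist"),cv2.COLOR_RGB2BGR))
E
```

```text
[ 0.48687514 -0.15380428  0.12544536] [ 9.87533494e-01  1.57309253e-01 -5.59817724e-03  2.40131196e-04]
```

View pics/w2.png

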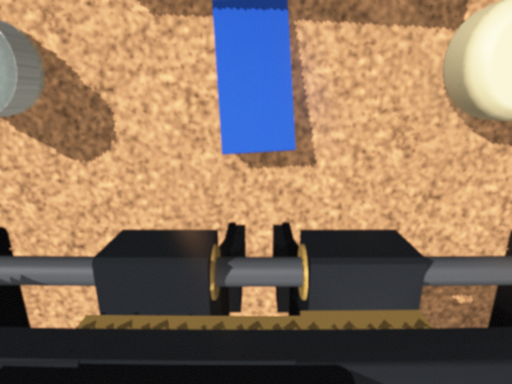

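```bash
python3 - <<'E'
from h import *
np.set_printoptions(precision=4,suppress=True)
c=calibration("wrist");s=state()
from scipy.spatial.transform import Rotation as Ro
R=Ro.from_quat(s["ee_rot"]).as_matrix()
for p in [(222,154),(296,150)]:
    P=ray(c,*p,.03);print(P,R.T@(P-s["tool_pos"]))
E
```

```text
[ 0.5104 -0.1169  0.03  ] [ 0.0348 -0.0277  0.0951]
[ 0.5305 -0.1686  0.03  ] [0.0378 0.0277 0.095 ]
```

Emit:
jog_arm(linear=[[0,0,0.02],[0,0,0.02],[0,0,0.02],[0,0,0.015],[0,0,0.01],[0,0,0.005],[0,0,0.002],[0,0,0]], yaw=[0,0,0,0,0,0,0,0], hand=[0.015,0.015,0.015,0.015,0.015,0.015,0.015,0.015])

```text
clock: 7.3
tool_pos: [0.4895, -0.1525, 0.0315]
ee_rot: [0.987, 0.158, -0.004, 0.0]
wrist_force: [0.0, 0.8, 0.3]
width: 0.0148
```

Emit:
jog_arm(linear=[[0.008,0,0.001],[0.008,0,0.001],[0.006,0,0],[0.008,0,0],[0.01,0,0],[0.01,0,0],[0.008,0,0],[0,0,0]], yaw=[0,0,0,0,0,0,0,0], hand=[0.015,0.015,0.015,0.015,0.015,0.015,0.015,0.015])

```text
clock: 8.3
tool_pos: [0.5492, -0.1333, 0.0298]
ee_rot: [0.987, 0.158, -0.004, 0.001]
wrist_force: [-0.4, 0.1, 1.0]
width: 0.0149
```

```bash
python3 - <<'E'
from h import *
s=state();print(s["tool_pos"],s["ee_rot"],s["wrist_force"])
im=cv2.cvtColor(get_image("side"),cv2.COLOR_RGB2BGR)
cv2.imwrite("pics/s2.png",cv2.resize(im[165:275,230:370],None,fx=5,fy=5,interpolation=cv2.INTER_CUBIC))
E
```

```text
[ 0.54923347 -0.13332854  0.02980732] [ 9.87460690e-01  1.57818456e-01 -3.76631319e-03  7.31218241e-04] [-0.41207272  0.09848957  1.02340191]
```

View pics/s2.png

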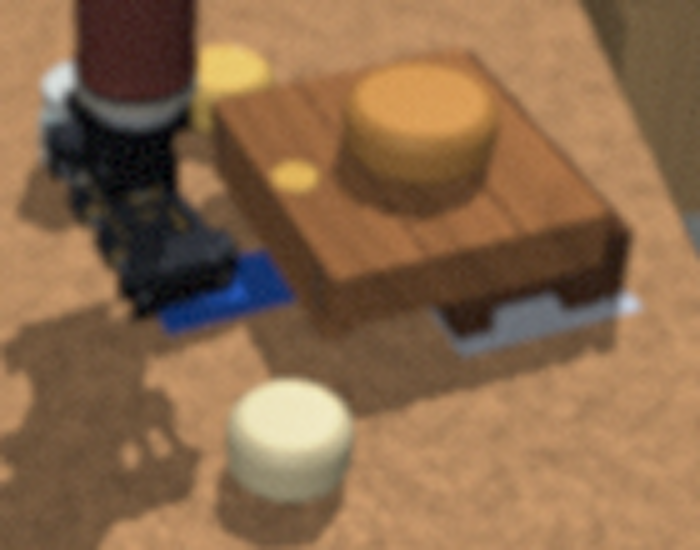

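Emit:
jog_arm(linear=[[0.002,0,0],[0.002,0,0],[0.002,0,0],[0.002,0,0],[0.002,0,0],[0.001,0,0],[0.001,0,0],[0.001,0,0]], yaw=[0,0,0,0,0,0,0,0], hand=[0.015,0.015,0.015,0.015,0.015,0.015,0.015,0.015])

```text
clock: 9.35
tool_pos: [0.5608, -0.1299, 0.0296]
ee_rot: [0.988, 0.157, -0.005, 0.001]
wrist_force: [-2.3, -1.0, 2.2]
width: 0.0152
```

Emit:
jog_arm(linear=[[0.001,0,0],[0.001,0,0],[0.001,0,0],[0.001,0,0],[0.001,0,0],[0.001,0,0],[0.001,0,0],[0.001,0,0]], yaw=[0,0,0,0,0,0,0,0], hand=[0.015,0.015,0.015,0.015,0.015,0.015,0.015,0.015])

```text
clock: 10.35
tool_pos: [0.5688, -0.1274, 0.0295]
ee_rot: [0.988, 0.157, -0.005, 0.001]
wrist_force: [-2.6, -1.3, 1.8]
width: 0.0147
```

Emit:
jog_arm(linear=[[0.001,0,0],[0.001,0,0],[0.001,0,0],[0.001,0,0],[0.001,0,0],[0.001,0,0],[0,0,0],[0.001,0,0]], yaw=[0,0,0,0,0,0,0,0], hand=[0.015,0.015,0.015,0.015,0.015,0.015,0.015,0.015])

```text
clock: 11.35
tool_pos: [0.5696, -0.1273, 0.029]
ee_rot: [0.988, 0.156, -0.011, 0.001]
wrist_force: [-7.4, -1.3, 6.0]
width: 0.0152
```

Emit:
jog_arm(linear=[[-0.01,0,0],[-0.015,0,0],[0,0,-0.03],[0,0,-0.035],[0,0,-0.02],[0.03,0,0],[0.03,0,0],[0.025,0,0]], yaw=[0,0,0,0,0,0,2,2], hand=[0.015,0.015,0.015,0.015,0,0,0,0])

```text
clock: 12.35
tool_pos: [0.6256, -0.112, 0.116]
ee_rot: [0.993, 0.119, -0.009, 0.002]
wrist_force: [0.6, -0.7, 0.4]
width: 0.0005
```

```bash
python3 - <<'E'
from h import *
np.set_printoptions(precision=4,suppress=True)
from scipy.spatial.transform import Rotation as Ro
s=state();R=Ro.from_quat(s["ee_rot"]).as_matrix();print(s["tool_pos"],s["wrist_force"],R[:,2])
print(R.T@(np.array([.668,-.0757,.104])-s["tool_pos"]))
im=cv2.cvtColor(get_image("side"),cv2.COLOR_RGB2BGR)
cv2.imwrite("pics/s3.png",cv2.resize(im[165:275,230:370],None,fx=5,fy=5,interpolation=cv2.INTER_CUBIC))
E
```

```text
[ 0.6256 -0.112   0.116 ] [ 0.5686 -0.7131  0.4349] [-0.0174 -0.0066 -0.9998]
[ 0.05   -0.0253  0.0111]
```

View pics/s3.png

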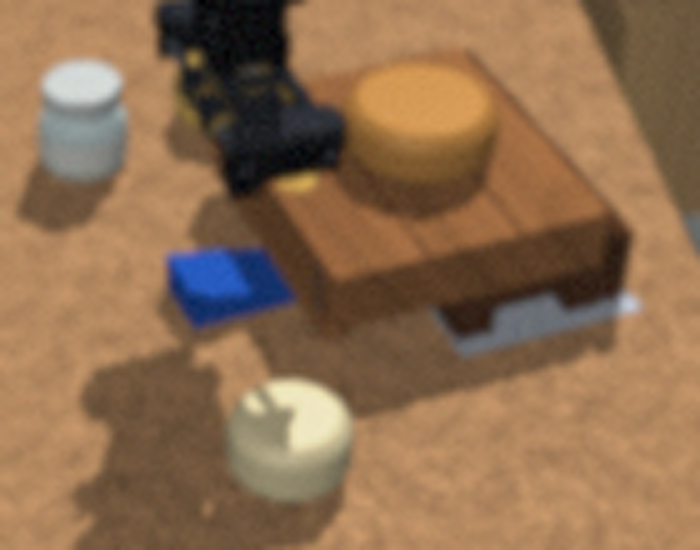

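Emit:
jog_arm(linear=[[0.017,-0.009,0],[0.017,-0.009,0],[0.014,-0.007,0.003],[0,0,0.005],[0,0,0.003],[0,0,0.002],[0,0,0.002],[0,0,0.002]], yaw=[0,0,0,0,0,0,0,0], hand=[0,0,0,0,0,0,0,0])

```text
clock: 13.4
tool_pos: [0.6691, -0.0734, 0.0983]
ee_rot: [0.993, 0.119, -0.008, 0.002]
wrist_force: [-8.7, 2.6, 23.1]
width: 0.0004
```

Emit:
jog_arm(linear=[[0,0,-0.001],[0,0,0.001],[0,0,0.001],[0,0,0.001],[0,0,0.001],[0,0,0.001],[0,0,0.001],[0,0,0.001]], yaw=[0,0,0,0,0,0,0,0], hand=[0,0,0,0,0,0,0,0])

```text
clock: 14.4
tool_pos: [0.6691, -0.0741, 0.0986]
ee_rot: [0.993, 0.118, -0.007, 0.003]
wrist_force: [-3.6, 0.3, 10.8]
width: 0.0006
```

```bash
python3 - <<'E'
from h import *
np.set_printoptions(precision=4,suppress=True)
s=state();print(s["tool_pos"],s["wrist_force"])
im=cv2.cvtColor(get_image("side"),cv2.COLOR_RGB2BGR)
cv2.imwrite("pics/s4.png",cv2.resize(im[165:275,230:370],None,fx=5,fy=5,interpolation=cv2.INTER_CUBIC))
E
```

```text
[ 0.6691 -0.0741  0.0986] [-3.5792  0.2724 10.8375]
```

View pics/s4.png

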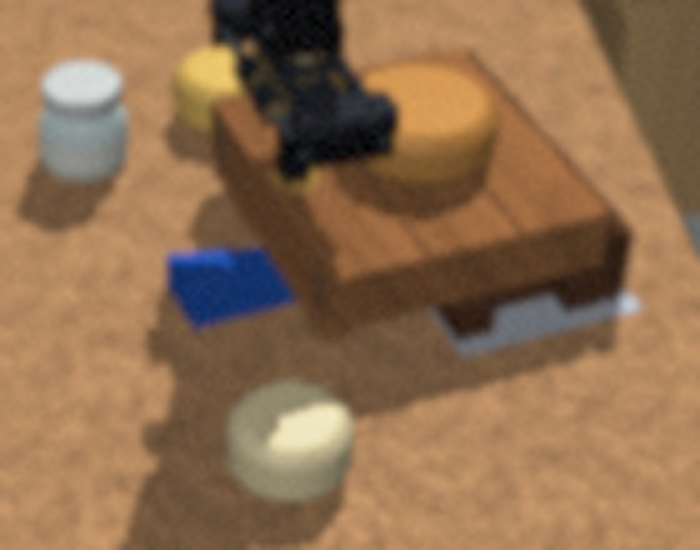

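Emit:
jog_arm(linear=[[0,0,0.001],[0,0,0.0005],[0,0,0.0005],[0,0,0],[0,0,0],[0,0,0],[0,0,0],[0,0,0]], yaw=[0,0,0,0,0,0,0,0], hand=[0,0,0,0,0,0,0,0])

```text
clock: 15.45
tool_pos: [0.6691, -0.0741, 0.0986]
ee_rot: [0.993, 0.118, -0.007, 0.003]
wrist_force: [-1.0, 0.2, 2.5]
width: 0.0003
```

Emit:
jog_arm(linear=[[0,0,-0.0003],[0,0,-0.0003],[0,0,0],[0,0,0],[0,0,0],[0,0,0],[0,0,0],[0,0,0]], yaw=[0,0,0,0,0,0,0,0], hand=[0,0,0,0,0,0,0,0])

```text
clock: 16.45
tool_pos: [0.669, -0.0742, 0.0987]
ee_rot: [0.993, 0.118, -0.007, 0.003]
wrist_force: [-0.5, 1.5, 1.3]
width: 0.0002
```

Emit:
jog_arm(linear=[[0,0,-0.01],[0,0,-0.03],[-0.03,0,-0.04],[-0.04,0,-0.04],[-0.05,0,-0.03],[-0.05,0,0],[-0.02,0,0],[0,0,0]], yaw=[0,0,0,0,0,0,0,0], hand=[0,0,0,0,0,0,0,0])

```text
clock: 17.45
tool_pos: [0.4815, -0.119, 0.2605]
ee_rot: [0.993, 0.118, -0.005, 0.004]
wrist_force: [0.3, -0.6, -0.2]
width: 0.0006
```

```bash
python3 - <<'E'
from h import *
np.set_printoptions(precision=4,suppress=True)
s=state();print(s["tool_pos"],s["wrist_force"])
a=cv2.imread("pics/side0.png")
b=cv2.cvtColor(get_image("side"),cv2.COLOR_RGB2BGR)
f=lambda im:cv2.resize(im[165:275,230:370],None,fx=5,fy=5,interpolation=cv2.INTER_CUBIC)
cv2.imwrite("pics/s5.png",f(b))
t=cv2.cvtColor(get_image("top"),cv2.COLOR_RGB2BGR)
cv2.imwrite("pics/t5.png",cv2.resize(t[75:215,190:360],None,fx=4.5,fy=4.2,interpolation=cv2.INTER_CUBIC))
# back right edge region shift
ga,gb=[cv2.cvtColor(x,cv2.COLOR_BGR2GRAY).astype(np.float32) for x in(a,b)]
for n,(y0,y1,x0,x1) in {"backright":(195,235,320,362),"wheel":(175,205,295,332),"front":(205,240,285,315)}.items():
    print(n,cv2.phaseCorrelate(ga[y0:y1,x0:x1],gb[y0:y1,x0:x1],cv2.createHanningWindow((x1-x0,y1-y0),cv2.CV_32F)))
E
```

```text
[ 0.4815 -0.119   0.2605] [ 0.2877 -0.6154 -0.1568]
backright ((0.6872474792614831, -0.16597517333644873), 0.9719512754016453)
wheel ((0.03498655569411113, 0.08422538678005687), 1.0542443251609803)
front ((0.22284029613952505, 0.053644506402807934), 1.1547907577620613)
```

View pics/s5.png

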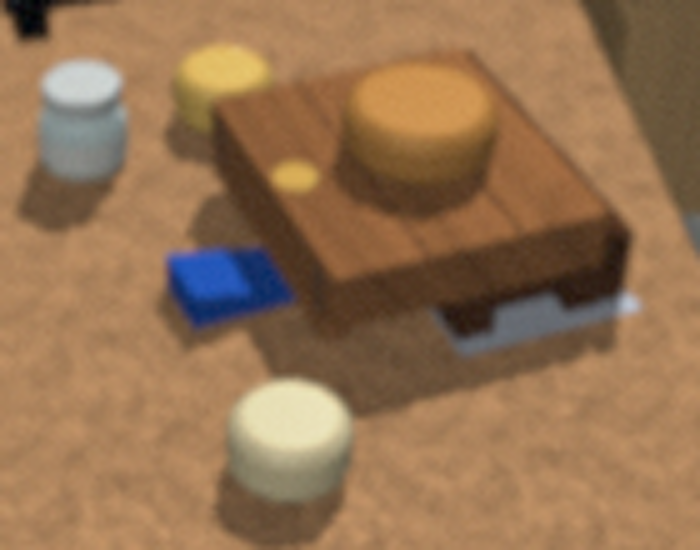

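View pics/t5.png

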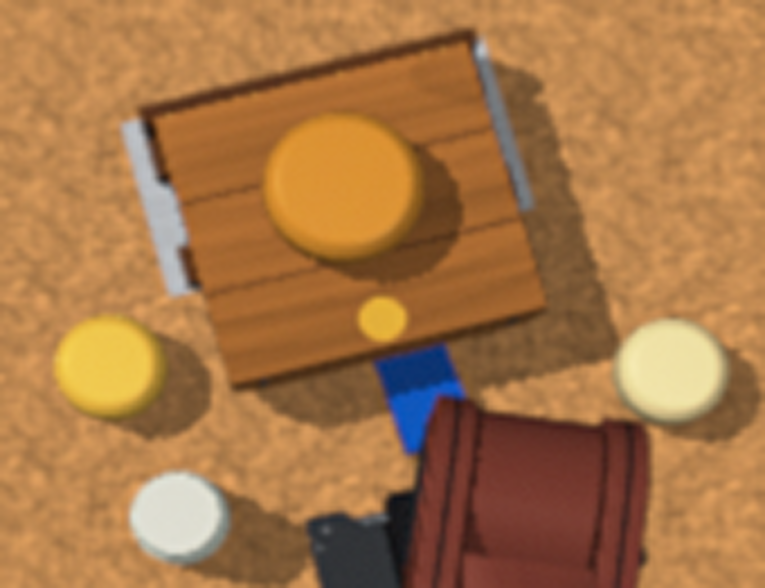

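```bash
python3 - <<'E'
from h import *
np.set_printoptions(precision=4,suppress=True)
c=calibration("top");s=calibration("side")
P=ray(c,(408.5)/4.5-.5+190,(453.5)/4.2-.5+75,.03)
Q=ray(s,197.5/5-.5+230,327.5/5-.5+165,0); L=ray(s,168.5/5-.5+230,256.5/5-.5+165,.03)
x=np.array([.9646,.2639]);f=np.array([.670,-.0745])-.022*x
for k in(P,L,Q): print(k,(k[:2]-f)@x)
E
```

```text
[ 0.5689 -0.0966  0.03  ] -0.08130529993337358
[ 0.5759 -0.097   0.03  ] -0.07471203773536088
[ 0.5935 -0.1444  0.    ] -0.07022672871561902
```

```bash
python3 -c "
from station import *
print(close_job())"
```

```text
the job is handed in; nothing more can be done
None
```

The wedge is in place under the middle of the box's front edge, and the box sits firm and level. I handed the job in at about 17.5 s of the 51 s allowed; no verdict was given.

- **Rocking at the start:** pressing the disc tipped the box at about 4 N. The hand went down roughly 10 mm, which is a tilt of about 0.13 rad, and the box settled back level when released.
- **Wedge:** I pushed it in along its own axis until the push rose from about 2.5 N to 7.5 N and it stopped against the cleat. From the top and side pictures its thin end is about 30 mm past the front edge and near the middle line.
- **Pressing again:** with about 10.8 N on the disc, the hand stayed at a height of 98.6 mm. It read 98.6–98.7 mm with only 1–2.5 N on the disc, so the box no longer gives.
- **Last look:** the box, wheel, nearby cheeses and jar look the same in the pictures as at the start. I did not check the brush and bowl again, but the hand never went near them. The hand is clear, with almost no force on the wrist.

**Not as asked:** my first touch in the second press test briefly reached about 23 N, above the 10 to 15 N you set. I eased it back to about 11 N for the hold, and the pictures show no effect on the box or wedge.

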